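# Run the plate carriage home into the plate reader

### The job

The plate carriage of the bench plate reader is locked part-way out, against a light spring that draws it outwards. Press its lock button down with a fingertip and, keeping it held down all the way, push the carriage into the reader until it is fully home against its end stop; then let go of the button so that it springs back up and locks the carriage there. Do not touch the well plate riding on the carriage, and leave the other things on the bench where they are.

Things in the scene. Friction and masses are not known exactly. Their poses are not given: they have to be found in the camera images.
- reader: bench plate reader, fixed: white bed 200 mm deep (x), 320 mm long (y), with a white hood 125 mm high over y -115 to +55 mm, x -70 to +100 mm. Origin on the bench surface; z up; -y is the direction in which the carriage slides into the hood; -x is its front, where the carriage's tab with the lock button sticks out, 48 mm from the hood's front to the button's centre
- carriage (a joint): plate carriage (aluminium), m: 0 fully out, 0.135 home against the end stop, growing along the reader's -y. Starts locked between 0 and 0.045. Unlocked, a light spring draws it out (to 0) with about 3.5 N, friction 0.5 N; 4 to 5 N push it in. With the button up, a pin in a toothed rack (a gap every 9 mm, 1 mm of play) holds it; let up on the way, it locks at the next gap further out
- lock (a joint): lock button, m: 0 up (locked), 0.007 pressed fully down against a hard stop. Sprung: 1.5 N starts it, 3.5 N holds it fully down; the pin is clear of the rack from 0.0045 on
- lock_top (a point): centre of the lock button's flat top, moving with button and carriage; axes parallel to the reader's. A black pad 32 mm (reader x) by 36 mm (reader y) on the tab at the carriage's front; its top is 64 mm above the bench when up, 57 mm when down, still 2 mm proud of its grey surround. It lies at x = -118 mm in the reader's frame
- thumb_rest (a point): middle of the pushing face of the grey upright thumb rest, 75 mm above the bench: a plate 50 mm long (reader x), 6 mm thick, fixed on the tab at the button's -y side. Its face looks to +y, 22 mm from the button's centre; its top edge is 88 mm above the bench. A finger on the button can push against it to drive the carriage along -y
- plate: 96-well plate, 85 x 128 mm, clipped in the carriage, its top 61 mm above the bench, its front edge 75 mm behind (reader +x) the button's centre; origin under its centre, axes as the reader's. Not to be touched
- end_stop (a point): middle of the rubber face of the end stop, a steel block on the front edge of the reader's bed, 24 mm high above the bed, its top 58 mm above the bench; the tab's leading side meets this face when the carriage is home
- tube_rack: white rack of purple-capped blood tubes, 200 x 100 mm, 115 mm high, left or right of the reader; origin under its centre
- red_rack: red low rack of small tubes, 200 x 100 mm, 37 mm high, left or right of the reader; origin under its centre
- tip_box: blue pipette-tip box with pale lid, 84 x 124 mm, 58 mm high, left in front of the reader; origin under its centre
- bottle: amber bottle, 60 mm across, 120 mm high, behind the reader; origin under its centre
- trough: white open reagent trough, 48 x 130 mm, 28 mm high, in front of the reader; origin under its centre
- marker: marker pen lying on the bench in front of the reader, 16 mm thick, 130 mm long along its y; origin under its centre
- pipette: hand pipette lying on the bench in front of the reader, 24 mm thick, about 245 mm long along its y; origin under its grip section

How it is judged:
By the outcome, as a careful person would: the job done as asked, in the order asked, and still so for the second after the job is handed in, with the robot touching nothing.
It also fails if it takes over 38 s, if anything falls off the work surface, if the arm or the gripper's body presses on something with over 40 N, if the wrist force passes 120 N, or if a joint passes its speed limit or range.

### The arm

A 6-joint arm with a two-finger parallel gripper is mounted at the origin on the work surface. World frame = base frame: x ahead of the robot, y to its left, z up, the work surface at z = 0. Lengths are in m, angles in rad, forces in N, time in s.
With the tool pointing down it reaches from about 0.3 to 0.775 m from the base axis. Payload 14.6 kg.
Tool frame: the origin (TCP) lies between the finger pads; the fingertips stand 19 mm ahead of it and the grasp point (between the pads) is the TCP (ctrl.finger_overhang is the distance from the TCP to the fingertips, in m); z points along the fingers, y is the direction in which the jaws open and shut (so a half turn about z gives the same grasp; the last joint's range is limited). The gripper opens to 94 mm and grips with 3 to 60 N. Pads are 16 mm wide; open, the fingers measure 119 mm over their backs; the gripper's body (75 mm by 177 mm) begins 78 mm behind the grasp point.
Start: joints at [-1.361, 0.3, 1.521, -0, 1.321, -0.067], TCP at [0.15, -0.529, 0.224] pointing down, gripper open.
Joint ranges: [-3.03, 3.03], [-0.79, 2.21], [0.23, 2.52], [-1.04, 4.18], [0, 3.07], [-2.55, 2.55]. Speed limits (rad/s): [2.22, 2.22, 2.57, 3.14, 3.14, 3.14].

### API

Orientations are given as [roll, pitch, yaw] about the fixed x, y, z axes, in that order (R = Rz(yaw) Ry(pitch) Rx(roll)).
In Python, from station import ctrl gives the robot as it stands.
- The arm moves only by the tool send_rows, never from a script. Its argument "series" is a list of rows, each a list of 7 numbers: the turn, a rotation vector about the tool's x, y, z in degrees, then the shift along the tool's x, y, z in m, then the gripper's target within -1 to 1 (fully open at 1, half-way at 0, shut at -1). A call has 1 to 8 rows; each row is the pose to reach, as a shift and turn from the pose commanded when the call began, along the tool's axes at that moment; what a row does not reach only later rows make up. A row lasts 1/10 s, in which the tool goes at most 50 mm and 8.59 degrees, less where a joint would pass 70% of its speed; a pose out of reach is approached as far as the arm can. A call with a gripper value outside its range is refused whole. The fingers move at their own pace and stop on an object; "force" is the grip in N (left out, the last holds). Time passes only in rows, so rows that repeat a pose let the fingers close. It gives the time, the measured TCP pose, the force and the opening at its end, in the units of the state.
- ctrl.get_obs(): the state, without advancing time (a new reading comes with each control period).
- ctrl.camera(name): name is "scene" or "top" or "wrist"; returns a dict with "pixels" (420x560x3 uint8, red, green, blue), "z_map" (420x560 float32, m along the optical axis (not along the pixel's ray), 0 where there is no reading), "fov_y" (degrees; the focal length in pixels is half the picture's height over the tangent of half this angle, whatever the lens; pixels are square), "cx", "cy" (the principal point, pixels), "R" (3x3) and "t" (3): a world point X has camera coordinates R X + t. Camera axes: x right, y down, z forward; pixel columns grow to the right and rows downward; lengths in m; the calibration is good to about 2 mm. A picture is of the moment at which its call begins.
- ctrl.hand_in(): hands the job in, once; it reports no verdict.
The state is a dict: "time_s": time; "qpos": joint angles; "joint_vel": joint speeds; "tau": joint torques, N m; "ee_pos": TCP position; "eef_rot": TCP orientation; "force": force on the tool from outside, world axes, zero at the start; "moment": the same for the moment, N m; "grip_width": finger opening in m.
Only numpy, scipy, OpenCV 4.12 (cv2) and the standard library are available. Lean on these libraries where they do the work, as an engineer would, in place of code of your own. Each camera call takes 0.05 s, during which the arm holds its last target.

## Working session

There is one attempt and no reset: what is moved stays moved. The work goes in short steps, Python scripts to look and compute and a tool call to move; the robot and the scene stay as the last step left them, time stands still between calls to the robot, and variables do not carry over. Pictures are saved under pics/ and viewed, and the job is handed in when it is done.

Besides the shell and the picture viewer there is one more tool, called after "Call:" by a JSON object that holds its "method" and its "body", one argument or row to a line. send_rows: Moves the arm, as the interface text tells. Its arguments: {"type":"object","properties":{"series":{"type":"array"},"force":{"type":"number"}},"required":["series"]}

```bash
mkdir -p pics; ls; python3 - <<'E'
from station import ctrl
import cv2,numpy as np
print(ctrl.get_obs(), ctrl.finger_overhang)
for n in ["scene","top","wrist"]:
    c=ctrl.camera(n); cv2.imwrite(f"pics/{n}0.png",c["pixels"][:,:,::-1]); np.savez(f"{n}0.npz",**c)
    print(n,c["fov_y"],c["cx"],c["cy"],c["R"],c["t"])
E
```

```text
pics
{'time_s': 0.0, 'qpos': array([-1.36061771e+00,  3.00451199e-01,  1.52156562e+00,  2.45817249e-06,
        1.32070885e+00, -6.65940309e-02]), 'joint_vel': array([ 5.93603957e-04,  5.34926454e-05,  1.45851704e-03, -2.44749160e-03,
        1.17580960e-03, -6.90013082e-04]), 'tau': array([ 4.66205471e-03, -5.31802726e+01, -3.52735984e+01,  7.09742121e-02,
        2.45187536e-02, -1.03048460e-04]), 'ee_pos': array([ 0.15024021, -0.52883551,  0.22390378]), 'eef_rot': array([-3.14046231e+00, -7.77720194e-05,  2.76771989e-01]), 'force': array([-0.29639169, -0.8345387 , -0.78706205]), 'moment': array([-0.00692546,  0.03284367, -0.01105635]), 'grip_width': 0.09388578435788299} 0.019
scene 52.59549141322739 268.3524035091344 206.8637298646772 [[-0.14648414  0.98912335  0.01331875]
 [ 0.86422317  0.1345149  -0.4847928 ]
 [-0.48131145 -0.05950408 -0.87452762]] [ 0.09644397 -0.47273735  1.42448671]
top 50.605260980810975 277.14070081458414 212.5148098169303 [[-0.02920976 -0.99956956 -0.00273704]
 [-0.97956907  0.02917015 -0.19898126]
 [ 0.19897545 -0.00313107 -0.97999947]] [0.01247679 0.56999405 0.89012051]
wrist 66.24826797537554 279.287827325227 213.20518232919946 [[ 0.27427036 -0.96165171 -0.00132889]
 [-0.93374551 -0.26664128  0.23879228]
 [-0.22998934 -0.0642528  -0.97106976]] [-0.55092142 -0.02621253  0.39017944]
```

View pics/scene0.png

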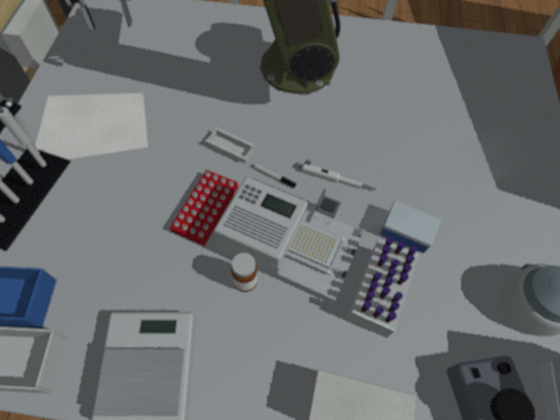

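View pics/top0.png

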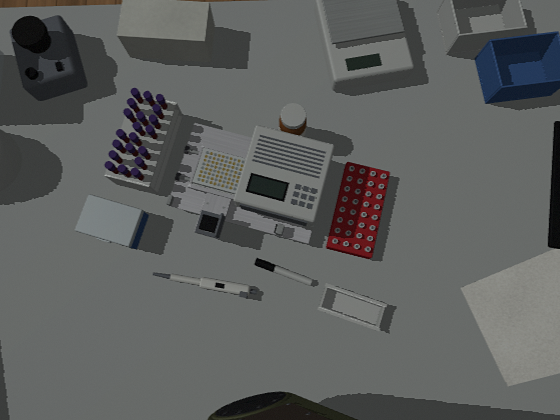

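View pics/wrist0.png

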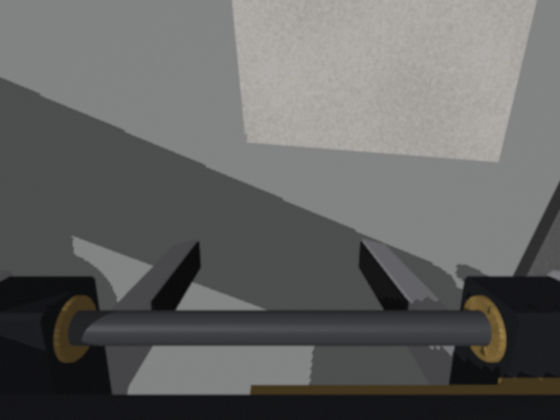

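The top view shows the button as a dark square near (210,222). The end stop is near (280,229) and the hood around (285,175). I'll enlarge this area and project it to world coordinates.

```bash
cat > h.py <<'E'
import numpy as np,cv2
def cloud(c):
    z=c["z_map"];h,w=z.shape;f=h/2/np.tan(np.radians(float(c["fov_y"]))/2)
    u,v=np.meshgrid(np.arange(w),np.arange(h))
    P=np.stack([(u-c["cx"])*z/f,(v-c["cy"])*z/f,z],-1)
    return (P-c["t"])@c["R"]
def proj(c,X):
    f=420/2/np.tan(np.radians(float(c["fov_y"]))/2)
    q=np.asarray(X)@c["R"].T+c["t"]; return q[...,:2]/q[...,2:]*f+[c["cx"],c["cy"]]
E
python3 - <<'E'
from h import *
c=np.load("top0.npz");P=cloud(c)
im=c["pixels"][:,:,::-1]
cv2.imwrite("pics/t1.png",cv2.resize(im[115:250,160:345],None,fx=4.3,fy=4.3,interpolation=cv2.INTER_CUBIC))
for v in range(206,242,2): print(v,' '.join("%3d"%round(1000*P[v,u,2]) for u in range(168,320,4)))
# hood top
s=np.load("scene0.npz");Q=cloud(s)
for A,n in((P,"top"),(Q,"scene")):
    x,y,z=A[...,0],A[...,1],A[...,2]
    m=(abs(z-.125)<.006)&(x>.3)&(x<.75)&(abs(y)<.3)
    k,l=cv2.connectedComponents(m.astype(np.uint8))
    j=max(range(1,k),key=lambda i:(l==i).sum())
    print(n,(l==j).sum(),cv2.minAreaRect((A[l==j][:,:2]*1000).astype(np.float32)),np.median(z[l==j]))
E
```

```text
206   2  33  33  35  35  32  35  33  34  52  48  51  48  51  48  47  34  31 101 113 118 122 124 123 125 125 125 129 129 123 124 124 125 124 127 127 127 126
208  -2  -2   1  34  36  36  36  34  36  49  47  50  51  49  50  48  35  34  34  93 103 116 117 119 126 123 126 125 123 124 123 123 123 123 126 127 126 124
210   2   0   0   2  -3  34  34  35  34  50  48  50  47  47  51  33  35  32  34  36  85  94 106 116 119 120 124 123 125 127 126 126 125 125 124 128 127 125
212  -2   2   3   0   1  -2  -2  36  38  55  56  48  51  48  50  34  36  35  34  37  35  38  83  94 107 116 118 121 123 123 122 127 127 125 127 124 127 125
214  -3  -5   0  -1   0   0   2  -2  50  65  57  58  57  51  51  35  35  34  36  32  34  33  34  36  85  98 108 119 119 120 122 126 123 126 126 123 126 123
216   2   1  -1   0   0   1   2  -2  53  62  65  55  54  88  70  32  36  32  31  33  33  33  35  34  36  34  86 102 113 119 123 121 126 124 127 127 125 123
218  -1   0   2  -1  -1  -2  -1   3  55  65  61  66  65  89  63  36  34  36  33  34  33  37  34  31  36  34  33  35  90 105 111 118 119 124 124 127 127 120
220  -2 
[... 1271 characters left out ...]
   3   0  -2  -1  56  82  -2   0   2   2   0   1  -1   0  -1  -1   2   0   3   3  -3  -1  35  34  36  34  35  34  32  -1   0
238   0   2  -1 986   2  -3   0   1   3  -5   0   2  46   3   0  -2   0  -2  -3   4   4  -1   2  -1  -2   1   2   1   1 986   3  35  33  32  30  33   0   1
240   0  -2   0  -3  -1   1   0   4  -2   3   1   0   2   2  -1   4   2   0  -2  -3   1   0  -1   0  -2  -3   0   0  -3  -4   1   3  34  34  34  35   5   2
top 6735 ((638.721435546875, -21.214736938476562), (169.71884155273438, 172.99119567871094), 73.03392028808594) 0.12531625884481387
scene 4454 ((640.5950927734375, -20.398170471191406), (169.78701782226562, 171.83950805664062), 73.3865737915039) 0.124228373685838
```

View pics/t1.png

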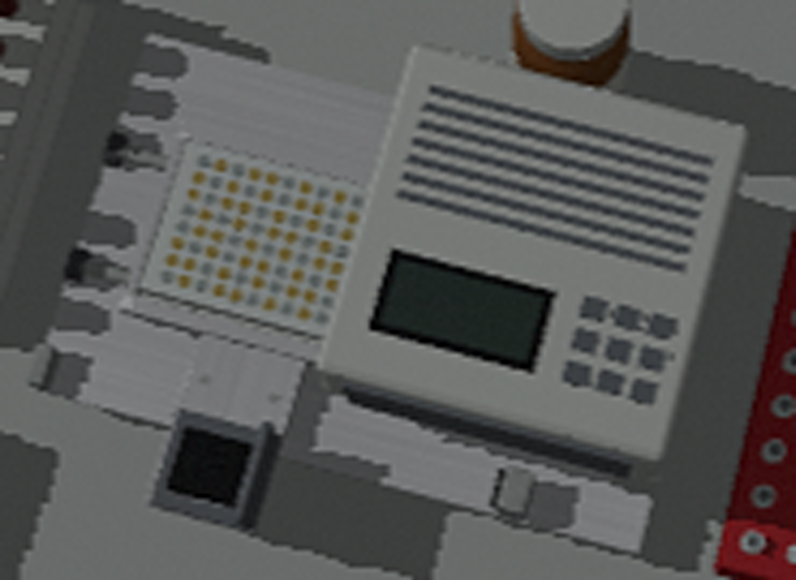

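```bash
cat >> h.py <<'E'
yaw=np.radians(-16.8)
Rr=np.array([[np.cos(yaw),-np.sin(yaw),0],[np.sin(yaw),np.cos(yaw),0],[0,0,1]])
O=np.array([.6397,-.0208,0])-Rr@[.015,-.030,0]
def toR(P): return (P-O)@Rr
E
python3 - <<'E'
from h import *
print("O",O)
for n in("top","scene"):
    c=np.load(n+"0.npz");A=toR(cloud(c))*1000;im=c["pixels"].astype(int)
    x,y,z=A[...,0],A[...,1],A[...,2]
    reg=(x>-160)&(x<-85)&(y>0)&(y<220)
    b=reg&(im.max(-1)<45)&(abs(z-64)<5); print(n,"pad",b.sum(),A[b].mean(0),[np.percentile(A[b][:,i],[2,98]) for i in(0,1)])
    t=reg&(z>84)&(z<92); print("rest top",t.sum(),np.median(A[t],0),[np.percentile(A[t][:,i],[2,98]) for i in(0,1)])
    s=reg=(x>-140)&(x<-70)&(y>-150)&(y<10)&(z>52)&(z<62); print("stop",s.sum(),np.median(A[s],0),[np.percentile(A[s][:,i],[2,98]) for i in(0,1)])
    h=(abs(z-125)<5)&(x>-90)&(x<120)&(y>-135)&(y<75); print("hood",[np.percentile(A[h][:,i],[1,99]) for i in(0,1)])
E
```

```text
O [0.63401116 0.01225506 0.        ]
top pad 264 [-117.13052564   97.45257524   63.81937047] [array([-132.51452411, -101.30171107]), array([ 70.8512901 , 115.86165866])]
rest top 72 [-116.37986724   73.60448547   87.91463449] [array([-140.48590826,  -93.89254483]), array([70.54983331, 77.13027711])]
stop 85 [-88.79128965 -47.82681341  57.87422653] [array([-99.17457403, -78.48847093]), array([-56.03078852, -38.46813038])]
hood [array([-67.81010011,  97.20250994]), array([-113.32856156,   51.42131992])]<stdin>:7: RuntimeWarning: Mean of empty slice.
  ret = um.true_divide(
Traceback (most recent call last):
IndexError: index -1 is out of bounds for axis 0 with size 0
```

```bash
cat >> h.py <<'E'
from scipy.spatial.transform import Rotation as Ro
def plan(obs,tr):  # reader-frame TCP target
    T=Ro.from_euler('xyz',obs["eef_rot"]); D=Ro.from_euler('xyz',[np.pi,0,yaw])
    w=O+Rr@np.array(tr)
    return np.round((T.inv()*D).as_rotvec(degrees=True),2), np.round(T.inv().apply(w-obs["ee_pos"]),4), w
def tip(obs): 
    r=toR(obs["ee_pos"]+Ro.from_euler('xyz',obs["eef_rot"]).apply([0,0,.019]))*1000
    return np.round(r,1), np.round(obs["force"]@Rr,2)
E
python3 - <<'E'
from h import *
from station import ctrl
o=ctrl.get_obs()
print(plan(o,[-.1175,.093,.200]))
c=np.load("top0.npz");im=np.ascontiguousarray(c["pixels"][:,:,::-1]);im=cv2.resize(im,None,fx=4,fy=4,interpolation=cv2.INTER_CUBIC)
def poly(pts,col):
    p=proj(c,O+np.array(pts)/1000@Rr.T);cv2.polylines(im,[((p+.5)*4-.5).round().astype(int)],True,col,1)
B=98
poly([[-118+a*16,B+b*18,64] for a,b in((-1,-1),(1,-1),(1,1),(-1,1))],(0,255,0))
poly([[-118+a*25,B-25+b*3,88] for a,b in((-1,-1),(1,-1),(1,1),(-1,1))],(0,0,255))
poly([[x,y,125] for x,y in((-70,-115),(100,-115),(100,55),(-70,55))],(255,0,0))
cv2.imwrite("pics/t2.png",im[480:1000,640:1380])
E
```

```text
(array([-5.000e-02,  1.000e-02,  3.266e+01]), array([ 0.5645, -0.53  ,  0.0245]), array([0.54840608, 0.13524701, 0.2       ]))
```

View pics/t2.png

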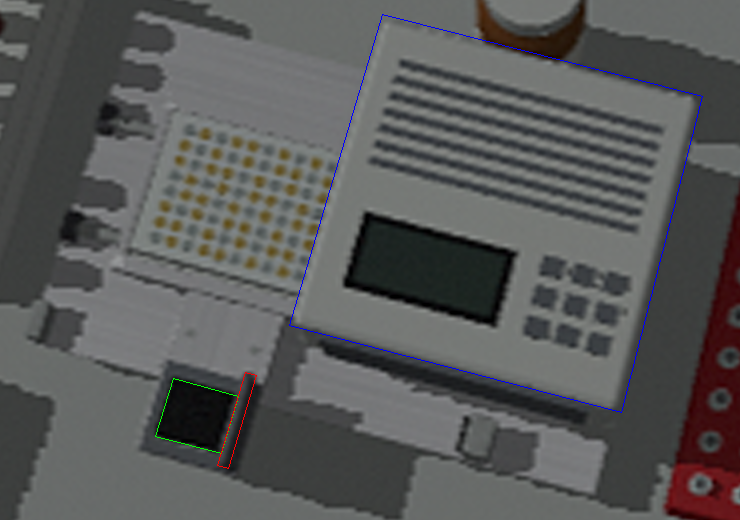

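The overlay fits: the pad outline is on the black pad at (198,415), the rest outline is at (237,420), and the hood outline matches. Now I'll move above the button with the fingers shut.

Call:
{"method": "send_rows", "body": {
  "series": [
    [0,0,8,0.035,-0.033,0,-1],
    [0,0,16,0.07,-0.066,0,-1],
    [0,0,24,0.105,-0.099,0,-1],
    [0,0,32.66,0.14,-0.132,0,-1],
    [0,0,32.66,0.175,-0.165,0,-1],
    [0,0,32.66,0.21,-0.198,0,-1],
    [0,0,32.66,0.245,-0.231,0,-1],
    [0,0,32.66,0.28,-0.264,0,-1]
  ],
  "force": 40
}}

```text
time_s: 0.95
ee_pos: [0.348, -0.1967, 0.2246]
eef_rot: [3.142, -0.0, -0.293]
force: [1.4, -0.8, 0.2]
grip_width: 0.0335
```

```bash
python3 - <<'E'
from h import *
from station import ctrl
o=ctrl.get_obs();print(o["time_s"],o["ee_pos"],o["eef_rot"],o["grip_width"],tip(o))
print(plan(o,[-.1175,.093,.180]))
E
```

```text
0.95 [ 0.34800691 -0.19670907  0.22457478] [ 3.14151765e+00 -4.17092136e-04 -2.93464483e-01] 0.033498297404142535 (array([-213.4, -282.7,  205.6]), array([ 1.54, -0.39,  0.24]))
(array([ 0.  , -0.02, -0.01]), array([ 0.0958, -0.3757,  0.0446]), array([0.54840608, 0.13524701, 0.18      ]))
```

Call:
{"method": "send_rows", "body": {
  "series": [
    [0,0,0,0.012,-0.047,0,-1],
    [0,0,0,0.024,-0.094,0,-1],
    [0,0,0,0.036,-0.141,0,-1],
    [0,0,0,0.048,-0.188,0,-1],
    [0,0,0,0.06,-0.235,0,-1],
    [0,0,0,0.072,-0.282,0,-1],
    [0,0,0,0.084,-0.329,0.02,-1],
    [0,0,0,0.0958,-0.3757,0.0446,-1]
  ]
}}

```text
time_s: 1.75
ee_pos: [0.5458, 0.1305, 0.1827]
eef_rot: [-3.141, -0.001, -0.293]
force: [1.1, -0.6, 0.1]
grip_width: 0.0002
```

Call:
{"method": "send_rows", "body": {
  "series": [
    [0,0,0,0,0,0.03,-1],
    [0,0,0,0,0,0.06,-1],
    [0,0,0,0,0,0.06,-1],
    [0,0,0,0,0,0.06,-1]
  ]
}}

```text
time_s: 2.15
ee_pos: [0.5449, 0.1283, 0.1235]
eef_rot: [3.141, 0.0, -0.293]
force: [0.6, -0.3, 0.2]
grip_width: 0.0006
```

```bash
python3 - <<'E'
from h import *
from station import ctrl
for n in["wrist","scene","top"]:
    c=ctrl.camera(n);np.savez(n+"1.npz",**c)
    im=c["pixels"][:,:,::-1]
    if n=="top": im=cv2.resize(im[170:260,160:300],None,fx=5,fy=5,interpolation=cv2.INTER_CUBIC)
    if n=="scene": im=cv2.resize(im[150:290,230:400],None,fx=4,fy=4,interpolation=cv2.INTER_CUBIC)
    cv2.imwrite(f"pics/{n}1.png",im)
o=ctrl.get_obs();print(o["time_s"],o["eef_rot"],o["grip_width"],tip(o))
print(plan(o,[-.1175,.093,.09]))
E
```

```text
2.3 [-3.14033238e+00 -2.47183173e-03 -2.93641310e-01] 0.0005400459782793575 (array([-118.2,   85.5,  105.7]), array([0.09, 0.1 , 0.83]))
(array([-0.07, -0.14, -0.02]), array([ 0.0006, -0.0074,  0.0347]), array([0.54840608, 0.13524701, 0.09      ]))
```

View pics/wrist1.png

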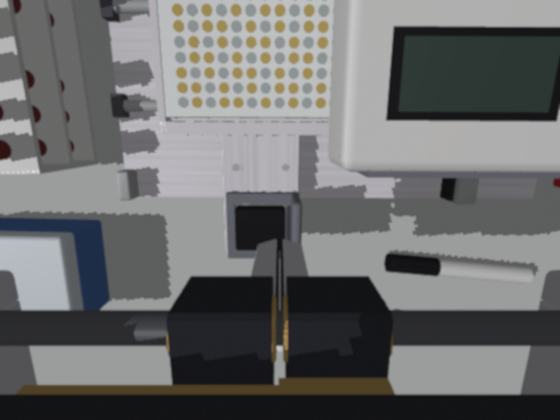

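View pics/scene1.png

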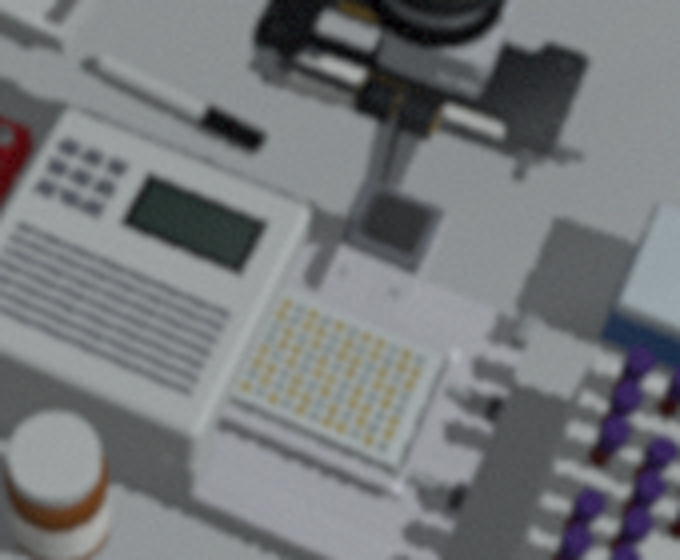

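The wrist view shows the fingertips at (280,245), in front of and above the pad at (260,228). The rest is at (296,218). The TCP stopped about 7 mm short in y, so I'll correct that and cross-check the pad in the wrist depth data.

```bash
python3 - <<'E'
from h import *
c=np.load("wrist1.npz");A=toR(cloud(c))*1000
for v in range(192,262,6): print(v,' '.join("%4d,%3d,%2d"%tuple(A[v,u].round()) for u in range(228,308,8)))
E
```

```text
192  -91,122,50  -91,116,51  -91,110,50  -91,104,49  -91, 98,49  -91, 92,49  -91, 86,50  -91, 80,50  -91, 74,50  -94, 68,35
198  -95,121,55  -95,115,55  -95,109,54  -95,104,55  -95, 98,55  -95, 92,55  -95, 86,54  -95, 80,55  -92, 75,67 -105, 65, 1
204  -99,121,54  -99,115,56  -99,109,55  -99,104,56  -99, 98,55  -99, 92,55  -99, 86,55  -99, 80,56  -94, 76,81  -92, 71,87
210 -103,121,56 -102,114,62 -102,109,64 -102,103,64 -102, 97,64 -101, 92,65 -102, 86,64 -102, 80,64  -97, 76,82  -96, 71,89
216 -108,121,55 -106,114,65 -106,109,65 -106,103,64 -106, 97,64 -106, 92,64 -106, 86,65 -106, 80,64 -101, 76,83 -100, 71,89
222 -113,122,55 -110,114,64 -110,109,65 -110,103,65 -110, 97,63 -110, 92,64 -110, 86,64 -111, 80,63 -104, 76,85 -104, 71,88
228 -117,122,56 -114,114,65 -114,109,65 -115,103,64 -114, 97,65 -115, 92,64 -115, 86,64 -115, 80,64 -108, 76,87 -107, 71,88
234 -122,122,55 -119,115,64 -119,109,64 -119,103,65 -119, 98,64 -119, 92,65 -119, 86,65 -119, 80,63 -112, 76,87 -112, 71,88
240 -127,122,55 -124,115,63 -124,109,63 -123,103,65 -124, 98,64 -124, 92,63 -110, 86,106 -109, 81,108 -116, 76,86 -116, 70,87
246 -132,122,54 -128,115,64 -128,109,64 -128,103,64 -109, 94,117 -109, 90,117 -109, 86,117 -109, 81,117 -109, 77,118 -109, 72,117
252 -136,122,55 -136,116,56 -137,110,54 -137,104,54 -109, 94,127 -110, 90,125 -109, 85,127 -109, 81,127 -109, 77,126 -109, 73,126
258 -141,123,54 -141,116,56 -141,110,56 -141,104,55 -110, 93,134 -109, 89,135 -109, 85,134 -109, 81,134 -109, 77,134 -109, 73,134
```

Call:
{"method": "send_rows", "body": {
  "series": [
    [0,0,0,0.0005,-0.0074,0,-1],
    [0,0,0,0.0005,-0.0074,0.01,-1],
    [0,0,0,0.0005,-0.0074,0.02,-1],
    [0,0,0,0.0005,-0.0074,0.02,-1],
    [0,0,0,0.0005,-0.0074,0.02,-1]
  ]
}}

```text
time_s: 2.8
ee_pos: [0.5472, 0.1352, 0.1023]
eef_rot: [3.141, 0.001, -0.293]
force: [-0.6, -0.6, 0.9]
grip_width: 0.0005
```

```bash
python3 - <<'E'
from h import *
from station import ctrl
c=ctrl.camera("wrist");np.savez("wrist2.npz",**c)
cv2.imwrite("pics/wrist2.png",c["pixels"][:,:,::-1])
o=ctrl.get_obs();print(o["time_s"],o["eef_rot"],o["grip_width"],tip(o))
E
```

```text
2.85 [ 3.14148783e+00  2.34675591e-04 -2.93301137e-01] 0.0004174832296792764 (array([-118.4,   92.7,   83.7]), array([ 0.02, -0.91,  0.03]))
```

View pics/wrist2.png

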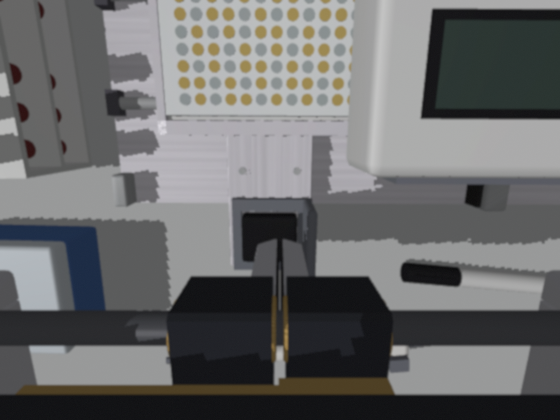

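The tip is over the pad and clear of the rest (rest face y≈76, pad y 80–116, x -102 to -134). I'll press down in steps.

Call:
{"method": "send_rows", "body": {
  "series": [
    [0,0,0,0,0,0.01,-1],
    [0,0,0,0,0,0.017,-1],
    [0,0,0,0,0,0.021,-1],
    [0,0,0,0,0,0.024,-1],
    [0,0,0,0,0,0.026,-1],
    [0,0,0,0,0,0.026,-1]
  ]
}}

```text
time_s: 3.45
ee_pos: [0.5476, 0.1357, 0.0768]
eef_rot: [-3.141, -0.0, -0.293]
force: [1.2, 3.8, -0.3]
grip_width: 0.0005
```

```bash
python3 - <<'E'
from h import *
from station import ctrl
o=ctrl.get_obs();print(o["time_s"],o["eef_rot"],o["grip_width"],tip(o))
E
```

```text
3.45 [-3.14090205e+00 -3.13919555e-04 -2.93113500e-01] 0.0005342037002392431 (array([-118.4,   93.2,   57.8]), array([ 0.06,  3.95, -0.33]))
```

Call:
{"method": "send_rows", "body": {
  "series": [
    [0,0,0,0,0,0.001,-1],
    [0,0,0,0,0,0.001,-1]
  ]
}}

```text
time_s: 3.65
ee_pos: [0.5476, 0.1356, 0.0762]
eef_rot: [-3.141, -0.001, -0.293]
force: [0.1, 4.9, 4.6]
grip_width: 0.0004
```

```bash
python3 - <<'E'
from h import *
from station import ctrl
for n in["wrist","top","scene"]:
    c=ctrl.camera(n);np.savez(n+"3.npz",**c)
    o=ctrl.get_obs();print(o["time_s"],tip(o))
    if n=="wrist":
        A=toR(cloud(c))*1000
        for v in range(192,262,6): print(v,' '.join("%4d,%3d,%2d"%tuple(A[v,u].round()) for u in range(228,324,8)))
    im=c["pixels"][:,:,::-1]
    if n=="top": im=cv2.resize(im[170:260,160:300],None,fx=5,fy=5,interpolation=cv2.INTER_CUBIC)
    if n=="wrist": im=cv2.resize(im[150:290,180:350],None,fx=4,fy=4,interpolation=cv2.INTER_CUBIC)
    if n!="scene": cv2.imwrite(f"pics/{n}3.png",im)
E
```

```text
3.7 (array([-118.4,   93.1,   57.2]), array([-2.79,  4.12,  4.5 ]))
192  -83,122,49  -83,117,49  -82,112,50  -82,108,50  -82,103,49  -82, 98,50  -82, 94,50  -82, 89,49  -83, 84,48  -82, 79,49  -83, 75,48  -85, 68,34
198  -86,122,50  -86,117,49  -86,113,49  -86,108,49  -86,103,49  -86, 98,48  -86, 94,49  -86, 89,50  -86, 84,49  -86, 79,50  -86, 75,49  -89, 68,35
204  -90,122,49  -90,117,49  -90,113,50  -90,108,50  -90,103,50  -90, 98,49  -90, 94,48  -90, 89,49  -90, 84,50  -90, 79,49  -90, 74,49  -93, 68,35
210  -92,121,56  -92,117,56  -92,112,55  -92,107,56  -92,103,56  -92, 98,56  -92, 93,55  -92, 89,55  -92, 84,55  -92, 80,55  -91, 75,58  -97, 68,35
216  -96,121,55  -96,117,55  -96,112,55  -96,107,55  -96,103,55  -96, 98,55  -96, 93,55  -95, 89,56  -96, 84,55  -96, 80,55  -91, 76,72 -109, 64, 2
222  -99,121,56 -100,117,52 -100,113,51 -100,108,51 -100,103,53 -100, 98,53  -99, 94,55 -100, 89,54  -99, 84,55  -99, 80,57  -91, 77,84 -114, 64, 1
228 -103,122,55 -102,117,57 -102,112,57 -102,107,57 -102,103,57 -103, 98,56 -102, 93,57 -102, 89,57 -102, 84,57 -103, 79,56  -93, 78,88  -93, 74
[... 180 characters left out ...]
-109,112,58 -110,108,57 -109,103,58 -110, 98,57 -109, 93,58 -109, 89,60 -110, 84,56 -110, 79,55  -99, 78,88  -99, 74,87
246 -114,122,55 -113,117,58 -113,112,57 -113,108,57 -109,102,70 -109, 98,70 -109, 93,69 -109, 89,70 -109, 85,69 -109, 80,70 -102, 78,88 -102, 74,87
252 -118,122,56 -117,117,57 -117,112,58 -117,108,58 -109,102,78 -109, 97,79 -109, 93,78 -109, 89,79 -109, 85,79 -109, 81,79 -105, 77,88 -106, 73,87
258 -122,122,55 -121,117,57 -121,113,57 -121,108,57 -109,101,87 -109, 97,88 -109, 93,88 -109, 89,86 -109, 85,87 -108, 81,89 -108, 77,88 -109, 73,87
3.75 (array([-118.4,   93.1,   57.2]), array([-2.65,  3.73,  5.86]))
3.8 (array([-118.3,   93.1,   57.2]), array([-1.82,  3.49,  5.47]))
```

View pics/wrist3.png

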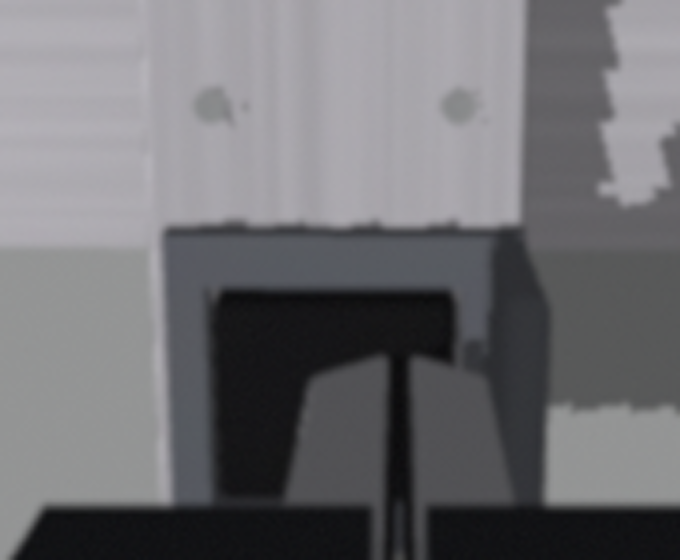

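View pics/top3.png

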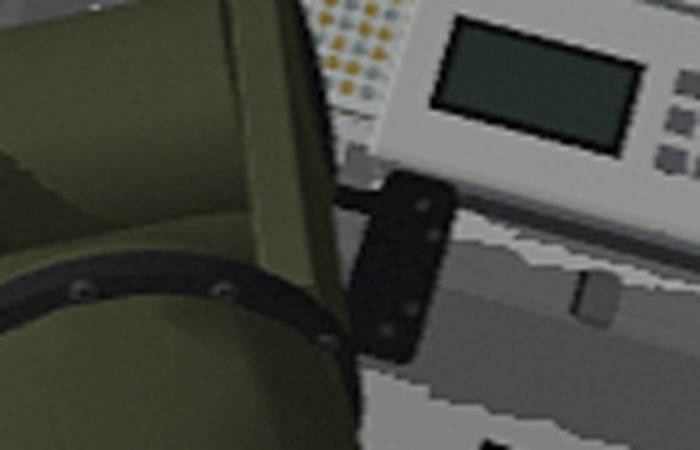

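The button is fully down: the pad top reads 57 mm and the upward force is about 5 N. The freed carriage has come out 1–2 mm onto the finger. I'll press slightly harder and push along tool +y.

Call:
{"method": "send_rows", "body": {
  "series": [
    [0,0,0,0,0.001,0.001,-1],
    [0,0,0,0,0.004,0.0015,-1],
    [0,0,0,0,0.01,0.0015,-1],
    [0,0,0,0,0.017,0.0015,-1],
    [0,0,0,0,0.024,0.0015,-1],
    [0,0,0,0,0.031,0.0015,-1],
    [0,0,0,0,0.038,0.0015,-1],
    [0,0,0,0,0.045,0.0015,-1]
  ]
}}

```text
time_s: 4.6
ee_pos: [0.5346, 0.0926, 0.0759]
eef_rot: [-3.14, -0.001, -0.293]
force: [-7.1, 7.5, 21.0]
grip_width: 0.0004
```

```bash
python3 - <<'E'
from h import *
from station import ctrl
o=ctrl.get_obs();print(o["time_s"],tip(o))
c=ctrl.camera("wrist");np.savez("wrist4.npz",**c)
A=toR(cloud(c))*1000
for v in range(216,262,8): print(v,' '.join("%4d,%3d,%2d"%tuple(A[v,u].round()) for u in range(228,324,8)))
o=ctrl.get_obs();print(o["time_s"],tip(o))
cv2.imwrite("pics/wrist4.png",c["pixels"][:,:,::-1])
E
```

```text
4.6 (array([-118.3,   48.2,   56.9]), array([-9.01,  5.15, 20.97]))
216  -96, 77,55  -96, 72,55  -96, 67,55  -96, 63,55  -96, 58,55  -96, 53,55  -95, 49,56  -96, 44,55  -96, 39,54  -95, 35,55  -92, 31,70 -109, 19, 1
224 -100, 77,56 -100, 72,55 -100, 67,55 -100, 63,56 -100, 58,55 -100, 53,55 -100, 49,55 -100, 44,55 -100, 39,54 -101, 34,54  -92, 33,86  -92, 29,84
232 -105, 77,56 -105, 72,56 -105, 67,57 -104, 62,58 -105, 58,56 -105, 53,57 -104, 49,58 -105, 44,57 -105, 39,57 -105, 34,55  -95, 33,88  -95, 29,88
240 -110, 77,55 -109, 72,58 -109, 67,58 -109, 63,57 -110, 58,56 -110, 53,56 -109, 49,59 -109, 44,58 -110, 39,57 -110, 34,56  -99, 33,89  -99, 29,88
248 -115, 77,56 -115, 72,57 -115, 67,57 -114, 63,58 -109, 57,72 -109, 53,73 -108, 48,74 -109, 44,73 -108, 40,74 -109, 35,73 -103, 33,88 -104, 29,87
256 -120, 77,56 -120, 72,57 -119, 68,57 -120, 63,56 -109, 56,84 -108, 52,85 -109, 48,84 -109, 44,85 -108, 40,87 -109, 36,85 -107, 32,88 -107, 29,88
4.65 (array([-118.3,   47.4,   56.9]), array([-8.46,  1.61, 20.72]))
```

View pics/wrist4.png

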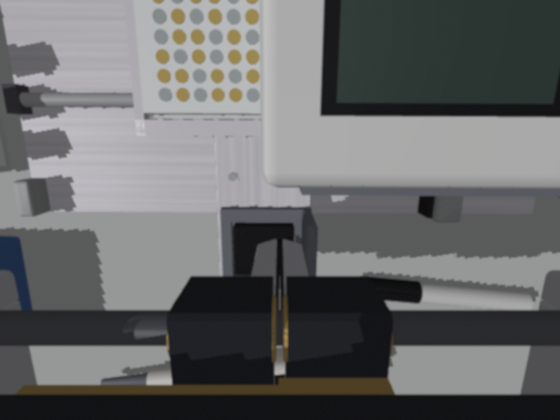

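Halfway: the rest face moved from y 78 to 33 along with the finger, and the button is still down. I'll ease the press from 21 N and continue.

Call:
{"method": "send_rows", "body": {
  "series": [
    [0,0,0,-0.0005,0.005,-0.0005,-1],
    [0,0,0,-0.0008,0.011,-0.0007,-1],
    [0,0,0,-0.0008,0.017,-0.0007,-1],
    [0,0,0,-0.0008,0.023,-0.0007,-1],
    [0,0,0,-0.0008,0.029,-0.0007,-1],
    [0,0,0,-0.0008,0.035,-0.0007,-1],
    [0,0,0,-0.0008,0.041,-0.0007,-1],
    [0,0,0,-0.0008,0.045,-0.0007,-1]
  ]
}}

```text
time_s: 5.45
ee_pos: [0.5211, 0.0493, 0.076]
eef_rot: [-3.141, -0.002, -0.293]
force: [-1.4, 5.5, 11.6]
grip_width: 0.0002
```

```bash
cat > look.py <<'E'
from h import *
from station import ctrl
import sys
o=ctrl.get_obs();print(o["time_s"],tip(o))
c=ctrl.camera("wrist");t=ctrl.camera("scene")
A=toR(cloud(c))*1000;S=A.reshape(-1,3)
r=S[(abs(S[:,0]+100)<6)&(abs(S[:,2]-88)<3)];print("rest y",np.percentile(r[:,1],[3,50,97]))
e=S[(abs(S[:,0]+89)<6)&(abs(S[:,2]-58)<3)&(S[:,1]>-70)&(S[:,1]<-20)];print("stop y",np.percentile(e[:,1],[3,50,97]) if len(e) else None)
p=S[(abs(S[:,0]+105)<2)&(S[:,2]<67)&(S[:,2]>51)&(S[:,1]>r[:,1].mean()+5)&(S[:,1]<r[:,1].mean()+70)]
print("pad z hist",np.histogram(p[:,2],bins=np.arange(51,68)))
o=ctrl.get_obs();print(o["time_s"],tip(o))
cv2.imwrite(f"pics/w{sys.argv[1]}.png",c["pixels"][:,:,::-1])
cv2.imwrite(f"pics/s{sys.argv[1]}.png",cv2.resize(t["pixels"][150:290,230:400,::-1],None,fx=4,fy=4,interpolation=cv2.INTER_CUBIC))
E
python3 look.py 5
```

```text
5.45 (array([-118.8,    2.9,   57. ]), array([-2.92,  4.84, 11.62]))
rest y [-17.15482668 -14.07064333 -11.37395222]
stop y [-56.61189031 -49.05164018 -42.21372817]
pad z hist (array([  2,   1,   1,  25,  64, 168, 202,  29,   0,   0,   0,   0,   0,
         0,   0,   0]), array([51, 52, 53, 54, 55, 56, 57, 58, 59, 60, 61, 62, 63, 64, 65, 66, 67]))
5.55 (array([-118.8,    2.7,   57. ]), array([-2.36,  3.61, 11.42]))
```

View pics/w5.png

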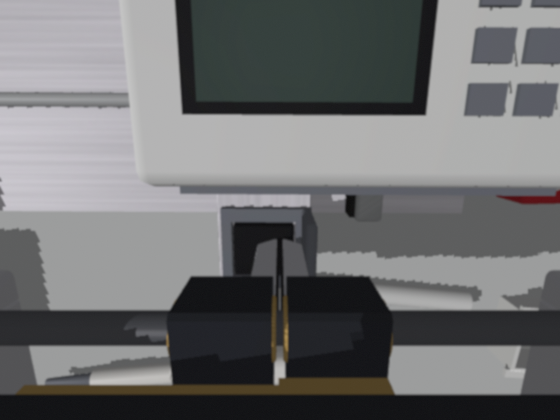

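The stop's dark rubber face is at (350,205) and the tab's right side at (313,200), so roughly 20 mm remain. I'll push slowly.

Call:
{"method": "send_rows", "body": {
  "series": [
    [0,0,0,0,0.003,0,-1],
    [0,0,0,0,0.006,0,-1],
    [0,0,0,0,0.009,0,-1],
    [0,0,0,0,0.012,0,-1],
    [0,0,0,0,0.014,0,-1],
    [0,0,0,0,0.016,0,-1],
    [0,0,0,0,0.016,0,-1]
  ]
}}

```text
time_s: 6.25
ee_pos: [0.5165, 0.034, 0.076]
eef_rot: [-3.141, -0.001, -0.293]
force: [-3.0, 4.0, 13.1]
grip_width: 0.0006
```

```bash
python3 look.py 6
```

```text
6.25 (array([-118.8,  -13.1,   57. ]), array([-3.99,  2.97, 13.1 ]))
rest y [-33.06995036 -30.05138802 -27.3347097 ]
stop y [-56.66069524 -48.23205224 -23.12473622]
pad z hist (array([  2,   2,   1,  24,  54, 160, 222,  25,   1,   0,   0,   0,   0,
         0,   0,   0]), array([51, 52, 53, 54, 55, 56, 57, 58, 59, 60, 61, 62, 63, 64, 65, 66, 67]))
6.35 (array([-118.8,  -13. ,   57. ]), array([-4.18,  3.63, 12.67]))
```

View pics/w6.png

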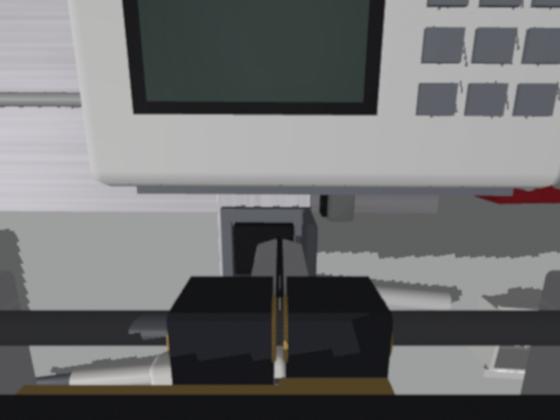

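Call:
{"method": "send_rows", "body": {
  "series": [
    [0,0,0,0,0.0015,0,-1],
    [0,0,0,0,0.003,0,-1],
    [0,0,0,0,0.004,0,-1],
    [0,0,0,0,0.005,0,-1],
    [0,0,0,0,0.005,0,-1]
  ]
}}

```text
time_s: 6.85
ee_pos: [0.515, 0.0294, 0.076]
eef_rot: [-3.141, -0.001, -0.293]
force: [-2.7, 4.6, 12.7]
grip_width: 0.0007
```

```bash
python3 look.py 7
```

```text
6.85 (array([-118.8,  -18. ,   57. ]), array([-3.91,  3.6 , 12.68]))
rest y [-37.94521345 -34.89382435 -32.23913733]
stop y [-56.66525014 -47.76791162 -23.44308081]
pad z hist (array([  4,   0,   1,  27,  59, 160, 197,  32,   0,   0,   0,   0,   0,
         0,   0,   0]), array([51, 52, 53, 54, 55, 56, 57, 58, 59, 60, 61, 62, 63, 64, 65, 66, 67]))
6.95 (array([-118.9,  -18. ,   57. ]), array([-3.85,  3.05, 12.47]))
```

View pics/w7.png

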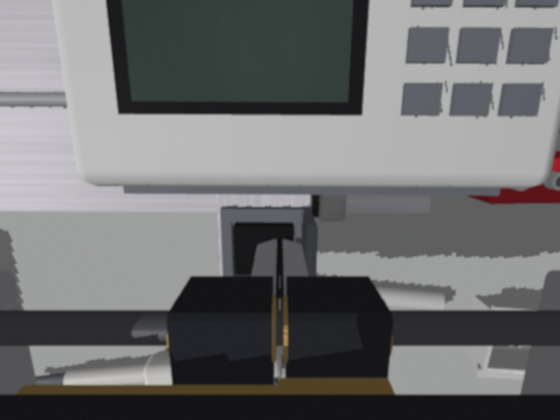

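Still no rise in the y force. A gap of about 1–2 mm remains between the tab (311,200) and the rubber face (313,205).

Call:
{"method": "send_rows", "body": {
  "series": [
    [0,0,0,0,0.001,0,-1],
    [0,0,0,0,0.002,0,-1],
    [0,0,0,0,0.003,0,-1],
    [0,0,0,0,0.003,0,-1]
  ]
}}

```text
time_s: 7.35
ee_pos: [0.5146, 0.028, 0.0761]
eef_rot: [-3.138, -0.002, -0.293]
force: [0.9, 17.6, 10.3]
grip_width: 0.0005
```

```bash
python3 look.py 8
```

```text
7.35 (array([-118.8,  -19.4,   57.1]), array([-4.23, 17.15, 10.26]))
rest y [-39.20856551 -36.25129087 -33.68530978]
stop y [-56.76476    -47.7462398  -22.55535344]
pad z hist (array([  3,   0,   2,  26,  54, 160, 196,  44,   0,   0,   0,   0,   0,
         0,   0,   0]), array([51, 52, 53, 54, 55, 56, 57, 58, 59, 60, 61, 62, 63, 64, 65, 66, 67]))
7.45 (array([-118.9,  -19.4,   57.1]), array([-2.71, 16.3 , 12.26]))
```

At the end stop: the y force rose from 3 to 17 N and the tip stopped moving. I'll let the button up while still pushing lightly, then back away.

Call:
{"method": "send_rows", "body": {
  "series": [
    [0,0,0,0,-0.0003,-0.001,-1],
    [0,0,0,0,-0.0005,-0.003,-1],
    [0,0,0,0,-0.0005,-0.005,-1],
    [0,0,0,0,-0.0005,-0.007,-1],
    [0,0,0,0,-0.0005,-0.009,-1],
    [0,0,0,0,-0.0005,-0.011,-1],
    [0,0,0,0,-0.0005,-0.013,-1],
    [0,0,0,0,-0.0005,-0.013,-1]
  ]
}}

```text
time_s: 8.25
ee_pos: [0.5134, 0.0282, 0.0872]
eef_rot: [-3.14, 0.002, -0.293]
force: [2.3, 14.1, -6.5]
grip_width: 0.0009
```

```bash
python3 look.py 9
```

```text
8.25 (array([-120.1,  -19.5,   68.2]), array([-1.84, 14.17, -6.53]))
rest y [-39.28326143 -36.25768713 -33.52971595]
stop y [-56.64734608 -47.74475279 -22.27059916]
pad z hist (array([  2,   1,   1,  22,  39,   4,   0,   0,   0,   0,   1,  20, 118,
       204,  47,   0]), array([51, 52, 53, 54, 55, 56, 57, 58, 59, 60, 61, 62, 63, 64, 65, 66, 67]))
8.35 (array([-120.1,  -19.5,   68.2]), array([-2.47, 15.33, -5.83]))
```

The button is up (pad 64 mm) and the carriage is still home. I'll move away in +y, then up.

Call:
{"method": "send_rows", "body": {
  "series": [
    [0,0,0,0,-0.002,0,-1],
    [0,0,0,0,-0.005,-0.001,-1],
    [0,0,0,0,-0.007,-0.004,-1],
    [0,0,0,0,-0.007,-0.02,-1],
    [0,0,0,0,-0.007,-0.045,-1],
    [0,0,0,0,-0.007,-0.08,-1],
    [0,0,0,0,-0.007,-0.12,-1],
    [0,0,0,0,-0.007,-0.12,-1]
  ]
}}

```text
time_s: 9.15
ee_pos: [0.5176, 0.0334, 0.2133]
eef_rot: [-3.14, -0.008, -0.293]
force: [0.8, -0.5, -0.0]
grip_width: 0.0005
```

```bash
python3 look.py 10
```

```text
9.15 (array([-117.4,  -13.3,  194.3]), array([ 0.95, -0.27, -0.02]))
rest y [-38.0294743  -35.13513736 -32.51137939]
stop y [-56.60590276 -47.89433364 -23.27645581]
pad z hist (array([ 0,  0,  0,  8, 18,  2,  0,  0,  0,  0,  0,  6, 48, 80, 17,  1]), array([51, 52, 53, 54, 55, 56, 57, 58, 59, 60, 61, 62, 63, 64, 65, 66, 67]))
9.25 (array([-119.1,  -13.8,  189.5]), array([-0.12,  0.7 , -0.5 ]))
```

View pics/w10.png

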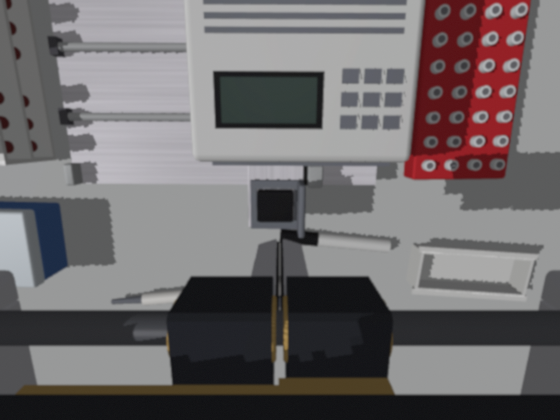

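View pics/s10.png

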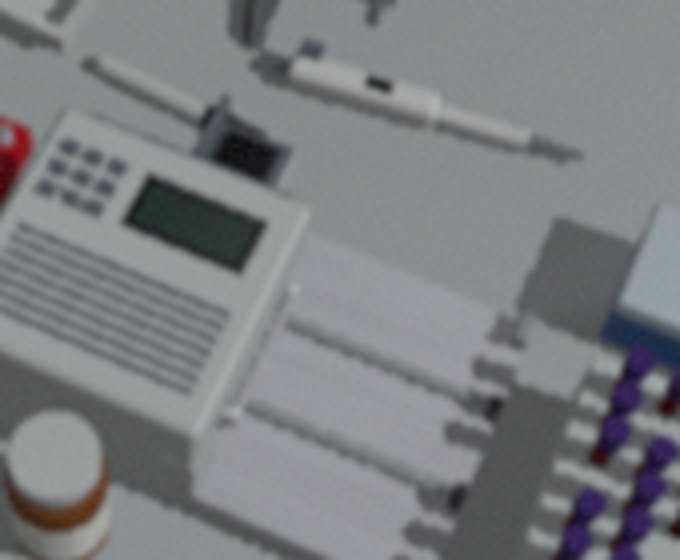

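The button is up at (275,205), the tab sits against the stop, and the carriage relaxed 1.1 mm, which about matches the stated lock play. The robot is clear of everything, so I'll hand in.

```bash
python3 look.py 11; python3 -c "
from station import ctrl
print(ctrl.hand_in())"
```

```text
9.25 (array([-119.1,  -13.8,  189.5]), array([-0.12,  0.7 , -0.5 ]))
rest y [-38.31456533 -35.49232224 -32.8302733 ]
stop y [-56.68045179 -47.91958777 -23.64274113]
pad z hist (array([ 0,  0,  1,  9, 17,  5,  0,  0,  0,  0,  0,  6, 45, 78, 20,  3]), array([51, 52, 53, 54, 55, 56, 57, 58, 59, 60, 61, 62, 63, 64, 65, 66, 67]))
9.35 (array([-119.7,  -14. ,  187.9]), array([0.01, 0.42, 0.39]))
the job is handed in; nothing more can be done
None
```

I pressed the lock button fully down with the shut fingertips and pushed the carriage in against the thumb rest until it was home. I then let the button up while still pushing lightly, and lifted the arm clear. The job was handed in at about 9.4 s, well inside the 38 s limit.

- **Button held down:** every depth check along the way showed the pad at 57 mm. The press was heavier than intended for a moment (about 21 N), so I eased it to about 12 N.
- **Home:** at the end the push force rose from about 3 N to 17 N and the tip stopped moving, which I took as the end stop.
- **Locked:** after release the pad read 64 mm. The thumb rest then settled about 0.8–1.1 mm outwards, in line with the 1 mm of lock play, and showed no sign of sliding out.
- **Clear of everything:** the last force readings were near zero. The plate was never approached. The other items look unmoved in the final views, but I judged that by eye and did not measure it.

No check failed.

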